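# Close a split casting mould on its dowels and hold it shut

## Task

Get the small split casting mould ready: first press both round core inserts in the bolted-down lower half fully home with the fingers, then pick up the loose upper half by its rib, lower it onto the two dowels the right way round (nose over nose) and press it down against the sprung ejector pins until the two faces meet. Finish while still holding the mould pressed shut - do not let go - and leave the other things on the desk where they are.

Things in the scene. Friction and masses are not known exactly. Their poses are not given: they have to be found in the camera images.
- mould_lower: Lower half of the mould, bare aluminium, fixed. Origin at the centre of its underside; x along its length, z up. Dark foot 166 x 92 x 8 mm, then a block 150 (x) x 76 (y) mm; its flat split face is 40 mm above the desk. A 30 mm wide nose sticks out 12 mm at the -x end. Core inserts at x = -25 and +25 mm on the centreline; two 9 mm sprung ejector pins at x = 0, y = +-26 mm.
- face (a point): centre of the split face of the lower half, 40 mm above its underside; same axes as the lower half
- dowel_small (a point): centre of the tip of the thin fixed steel dowel, x = -58 mm on the lower half: 10 mm diameter, 22 mm tall above the face, its last 7 mm taper by 3.5 mm in radius
- dowel_large (a point): the same for the thick dowel at x = +58 mm: 14 mm diameter, 22 mm tall, tapered likewise
- core_near (a joint): how far the core insert at x = -25 mm (nose end) has been pressed down, m: 0 to 0.010, 0.010 is fully home on its stop. Starts between 0 and 0.005. Stiff: about 6 N moves it and it stays where it is left.
- core_far (a joint): the same for the core insert at x = +25 mm
- core_near_top (a point): centre of the top of the core insert at the nose end: a round steel head, 22 mm diameter; its top stands 9 to 14 mm above the split face at the start and 4 mm above it when fully home
- core_far_top (a point): the same for the core insert at x = +25 mm
- ejector (a joint): how far the two ejector pins (on one spring) are pressed in, m: 0 = out, 4 mm above the split face; 0.004 = flush, mould closed. The spring pushes up with about 8 N at first and 14 N when flush: the upper half's own weight does not close the mould, and it opens by 4 mm when let go.
- mould_upper: Loose upper half, bare aluminium, about 0.4 kg, lying face down. Origin at the centre of its underside (split face); x along its length, z up. Plate 150 (x) x 76 (y) x 22 mm, 30 mm wide nose sticking out 12 mm at the -x end. Closed, its origin and axes coincide with point face. It fits only one way round and does not close over proud cores (recesses below are 29 mm wide, 8 mm deep).
- hole_small (a point): underside centre of the upper half's 12 mm through hole, x = -58 mm, for the thin dowel
- hole_large (a point): underside centre of the upper half's 16 mm through hole, x = +58 mm, for the thick dowel
- rib_top (a point): centre of the top of the grip rib on the upper half: rib 70 (x) x 30 (y) x 32 mm, from 22 to 54 mm above the underside, gripped across its 30 mm width
- bushing: bystander: stepped round bushing, 34 mm diameter, 26 mm high, origin at the centre of its underside
- loupe: bystander: black and clear cylindrical stand loupe, 41 mm diameter, 36 mm high, origin at the centre of its underside
- test_disc: bystander: flat steel hardness test disc, 65 mm diameter, 14 mm thick, origin at the centre of its underside
- monitor_corner (a point): right-hand near upright edge of the tilted desk monitor's screen, half way up (screen 372 mm wide, from 55 to 390 mm above the desk, running back and to the left from here): a fixed obstacle, keep arm and load clear of it; nearer to the robot than this edge the way is free

How it is judged:
By the outcome, as a careful person would: the job done as asked, in the order asked, and still so for the second after the job is handed in, while the arm keeps its last pose, push and grip.
It also fails if it takes over 56 s, if anything falls off the work surface, if the arm or the gripper's body presses on something with over 40 N, if the wrist force passes 120 N, or if a joint passes its speed limit or range.

## Robot

A 7-joint arm with a two-finger parallel gripper is mounted at the origin on a cart in front of the work surface, level with it; the furniture and walls round the work are solid. World frame = base frame: x ahead of the robot, y to its left, z up, the work surface at z = 0. Lengths are in mm, angles in rad, forces in N, time in s.
With the tool pointing down it reaches from about 400 to 900 mm from the base axis. Payload 5.5 kg.
Tool frame: the origin (TCP) lies midway between the tips of the shut fingers; the grasp point (between the pads) lies 19 mm behind it (manip.tcp_to_grasp is the distance from the TCP to the grasp point, in mm); x points along the fingers, y is the direction in which the jaws open and shut, and the axes are right-handed (so a half turn about x gives the same grasp; the last joint's range is limited). The gripper opens to 85 mm and grips with 20 to 120 N. Pads are 22 mm wide; open, the fingers measure 114 mm over their backs; the gripper's body (76 mm by 85 mm) begins 54 mm behind the grasp point. The pads swing forward as they close: fully open they stand 13 mm farther back than shut.
Start: joints at [-1.029, 0.501, -0.427, 1.55, 0.221, 1.138, -0.21], TCP at [178.843, 624.912, 208.31] pointing down, gripper open.
Joint ranges: [-2.88, 2.88], [-0.31, 2.03], [-1.54, 1.56], [0.2, 2.42], [-1.41, 4.55], [0.19, 2.02], [-2.57, 2.57]. Speed limits (rad/s): [2.57, 2.57, 3.14, 3.14, 3.14, 3.14, 3.14].

## Interface

Orientations are given as a rotation vector (axis times angle).
In Python, from station import manip gives the robot as it stands. The module is installed in compiled form; this text tells all that it offers.
- The arm moves only by the tool play_rows, never from a script. Its argument "moves" is a list of rows, each an object with "delta_pos": the shift along the tool's x, y, z in cm, a list of three; "twist": the turn, a rotation vector about the tool's x, y, z in rad, a list of three; "hand": the opening in per cent of the stroke, from 0 (shut) to 100 (fully open). A call has 1 to 8 rows; each row shifts and turns the pose as measured when the row begins, along the tool's axes as they then stand; what a row does not reach is not made up. A row lasts 1/8 s, in which the tool goes at most 62.5 mm and 10.7 degrees, less where a joint would pass 70% of its speed; a pose out of reach is approached as far as the arm can. A call is refused whole if a number of a shift passes 6.25 or a number of a turn 0.188, either way. A call with a gripper value outside its range is refused whole. The fingers move at their own pace and stop on an object; "newtons" is the grip in N (left out, the last holds). Time passes only in rows, so rows that do not move let the fingers close. It gives the time, the measured TCP pose, the force and the opening at its end, in the units of the state.
- manip.read_state(): the state, without advancing time (a new reading comes with each control period).
- manip.grab_frame(name): name is "scene" or "top" or "wrist"; returns the picture (420x560x3 uint8, blue, green, red); there is no depth.
- manip.camera_info(name): a dict with "fx", "fy", "cx", "cy" (pixels), "rvec" (rotation vector, rad) and "tvec" (3), from world to camera coordinates, as OpenCV has them. Camera axes: x right, y down, z forward; pixel columns grow to the right and rows downward; lengths in mm; the calibration is good to about 2 mm. A picture is of the moment at which its call begins: read the wrist's pose just before it. camera_info takes no time and is no camera call; for the wrist camera it gives the pose at the moment of the call.
- manip.finish_job(): hands the job in, once; it reports no verdict.
The state is a dict: "time_s": time; "qpos": joint angles; "joint_vel": joint speeds; "joint_torque": joint torques, N m; "tool_pos": TCP position; "tcp_rot": TCP orientation; "ft_force": force on the tool from outside, world axes, zero at the start; "wrist_torque": the same for the moment, N m; "width": opening from 0.0 (shut) to 1.0 (fully open).
Only numpy, scipy, OpenCV 4.12 (cv2) and the standard library are available. Lean on these libraries where they do the work, as an engineer would, in place of code of your own. Each camera call takes 0.05 s, during which the arm holds its last target. There are 200 camera calls.

## Working session

There is one attempt and no reset: what is moved stays moved. The work goes in short steps, Python scripts to look and compute and a tool call to move; the robot and the scene stay as the last step left them, time stands still between calls to the robot, and variables do not carry over. Pictures are saved under pics/ and viewed, about 8 in all and at most 12, crops included, and the job is handed in when it is done.

Besides the shell and the picture viewer there is one more tool, called as name(argument=value, ...) on one line, values as JSON. play_rows: Moves the arm, as the interface text tells. Its arguments: {"type":"object","properties":{"moves":{"type":"array"},"newtons":{"type":"number"}},"required":["moves"]}

```bash
mkdir -p pics
cat > h.py <<'E'
import numpy as np, cv2
from scipy.spatial.transform import Rotation as R
from station import manip
def cam(n):
    c=manip.camera_info(n); K=np.array([[c['fx'],0,c['cx']],[0,c['fy'],c['cy']],[0,0,1.]])
    Rm=R.from_rotvec(np.array(c['rvec'],float).ravel()).as_matrix(); t=np.array(c['tvec'],float).ravel()
    return K,Rm,t
def ray(C,uv):
    K,Rm,t=C; d=Rm.T@np.linalg.inv(K)@np.array([uv[0],uv[1],1.]); return -Rm.T@t,d
def onz(C,uv,z):
    o,d=ray(C,uv); return o+d*(z-o[2])/d[2]
def proj(C,p):
    K,Rm,t=C; q=K@(Rm@np.array(p,float)+t); return q[:2]/q[2]
def tri(C1,u1,C2,u2):
    o1,d1=ray(C1,u1);o2,d2=ray(C2,u2); s=np.linalg.lstsq(np.c_[d1,-d2],o2-o1,rcond=None)[0]
    a=o1+s[0]*d1;b=o2+s[1]*d2; return (a+b)/2,np.linalg.norm(a-b)
def st():
    s=manip.read_state(); return s
E
python3 - <<'E'
from h import *
np.set_printoptions(precision=3,suppress=True)
s=st(); print(s); print(R.from_rotvec(s['tcp_rot']).as_matrix())
for n in ['scene','top','wrist']:
    im=manip.grab_frame(n); cv2.imwrite(f'pics/{n}0.png',im); C=cam(n); print(n,C[0][0,0],-C[1].T@C[2],C[1][2])
a=cv2.imread('pics/scene0.png');b=cv2.imread('pics/top0.png')
E
```

```text
{'time_s': 0.0, 'qpos': array([-1.029,  0.502, -0.427,  1.551,  0.221,  1.138, -0.21 ]), 'joint_vel': array([-0.   , -0.001,  0.   , -0.   ,  0.001, -0.   ,  0.002]), 'joint_torque': array([ -0.001, -56.951,  -5.816, -28.094,   0.011,   0.012,  -0.   ]), 'tool_pos': array([178.704, 624.187, 207.26 ]), 'tcp_rot': array([ 0.217,  1.56 , -0.22 ]), 'ft_force': array([ 0.009, -0.423,  0.408]), 'wrist_torque': array([-0.024,  0.029, -0.029]), 'width': 0.9998448998436742}
[[-0.001  0.275  0.961]
 [-0.002  0.961 -0.275]
 [-1.    -0.002 -0.   ]]
scene 462.7080578765767 [  66.026 -672.373  994.392] [ 0.341  0.629 -0.699]
top 390.80155801971443 [ 263.032   70.438 1229.017] [ 0.178  0.031 -0.984]
wrist 365.7646760792048 [100.163 647.321 371.858] [ 0.3   -0.087 -0.95 ]
```

View pics/top0.png

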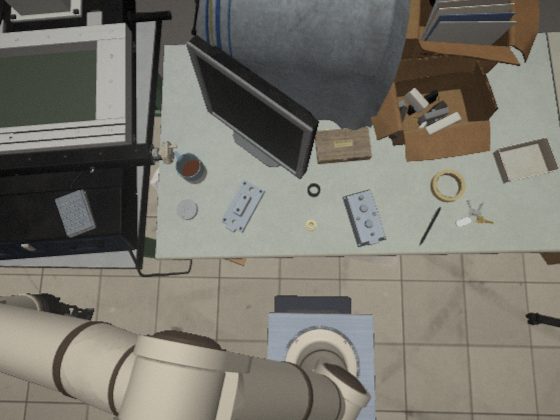

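View pics/scene0.png

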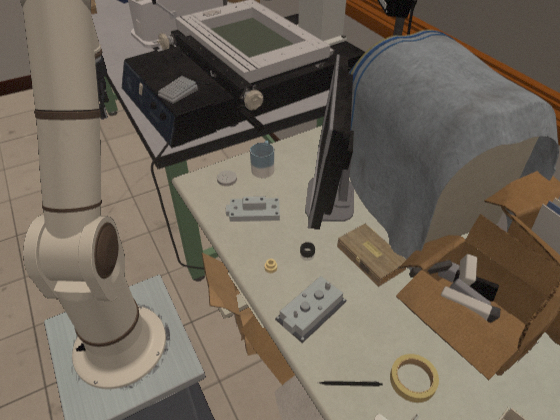

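The top view shows the upper half at about (243,207), the lower half at (364,217), the disc at (187,209), the loupe at (314,190) and the bushing at (311,225). The monitor's near corner is at about (305,172). Next I zoom in on both halves in both views.

Run:
```python
from h import *
a=cv2.imread('pics/scene0.png');b=cv2.imread('pics/top0.png')
def cr(im,u,v): return cv2.resize(im[v:v+75,u:u+100],(400,300),interpolation=cv2.INTER_CUBIC)
o=np.vstack([np.hstack([cr(b,195,170),cr(b,315,180)]),np.hstack([cr(a,205,170),cr(a,262,268)])])
cv2.imwrite('pics/z0.png',o)
```

```text
(no output)
```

View pics/z0.png

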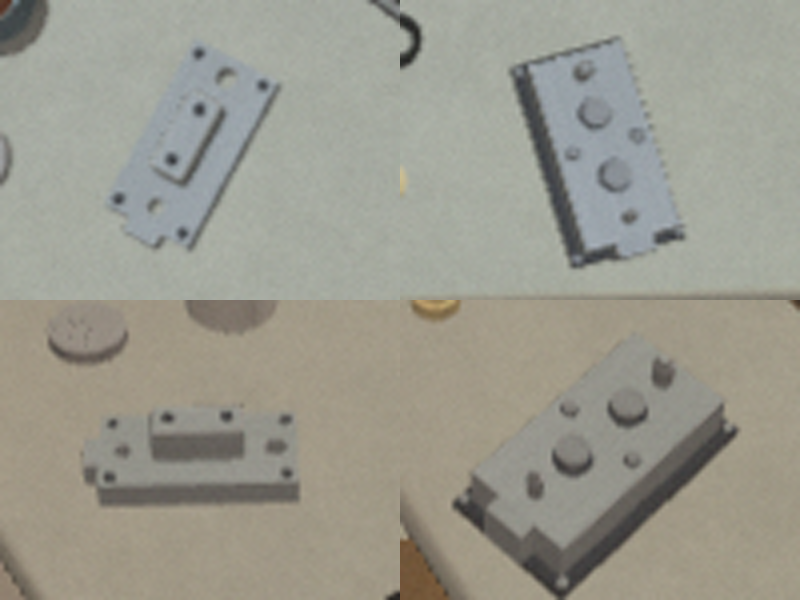

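Top row is the top camera, bottom row the scene camera. Both noses point towards the robot. The thin hole is at about (155,207) and the thick hole at (227,76) in the crop. I triangulate these next.

Run:
```python
from h import *
np.set_printoptions(precision=1,suppress=True)
T=cam('top');S=cam('scene')
def t(u,v,right): return ((u-(400 if right else 0))/4+(315 if right else 195)-.4, v/4+(180 if right else 170)-.4)
def s(u,v,right): return ((u-(400 if right else 0))/4+(262 if right else 205)-.4,(v-300)/4+(268 if right else 170)-.4)
for n,a,b,r in [('screwfar',(200,110),(227,415),0),('screwnear',(172,159),(167,417),0),('hs',(155,207),(122,451),0),('hl',(227,76),(277,446),0),
 ('cn',(615,173),(572,447),1),('cf',(595,111),(628,400),1),('ds',(630,216),(534,475),1),('dl',(586,68),(664,363),1),('ejL',(573,153),(569,408),1),('ejR',(637,134),(632,459),1)]:
    print(n,*tri(T,t(*a,r),S,s(*b,r)))
for z in (22,): print(onz(T,t(155,207,0),z),onz(T,t(227,76,0),z))
print('mon',[onz(T,(302,174),z) for z in (55,220,390)])
print('wrist cam rel', manip.camera_info('wrist'))
```

```text
screwfar [498.8 234.2  55.6] 2.487641992563654
screwnear [459.9 254.7  54.6] 1.1865866963009348
hs [428.  272.   19.5] 2.204631771760245
hl [532.9 218.7  21.1] 1.2777510294438426
cn [ 423.7 -143.    49.4] 0.16799916565076634
cf [ 471.8 -129.3   47.7] 0.9616887086270802
ds [ 391.  -152.5   55.9] 1.1803243666595096
dl [ 503.  -121.5   56.2] 0.07205798089377312
ejL [ 439.9 -113.    41. ] 0.25291059788425907
ejR [ 455.2 -162.2   39.2] 0.2570746358776719
[426.6 271.8  22. ] [532.1 218.8  22. ]
mon [array([572.6,  59. ,  55. ]), array([529.1,  60.6, 220. ]), array([484.3,  62.3, 390. ])]
wrist cam rel {'fx': 365.7646760792048, 'fy': 365.7646760792048, 'cx': 282.66173369538734, 'cy': 208.94640704631377, 'rvec': array([-2.3, -1.7, -0.3]), 'tvec': array([-649.3,  -38.7,  379.8])}
```

play_rows(moves=[{"delta_pos":[0,-4.4,3.67],"twist":[0,0,0],"hand":0},{"delta_pos":[0,-4.4,3.67],"twist":[0,0,0],"hand":0},{"delta_pos":[0,-4.4,3.67],"twist":[0,0,0],"hand":0},{"delta_pos":[0,-4.4,3.67],"twist":[0,0,0],"hand":0},{"delta_pos":[0,-4.4,3.67],"twist":[0,0,0],"hand":0},{"delta_pos":[0,-4.4,3.67],"twist":[0,0,0],"hand":0},{"delta_pos":[0,-4.4,3.67],"twist":[0,0,0],"hand":0},{"delta_pos":[0,-4.4,3.67],"twist":[0,0,0],"hand":0}])

```text
time_s: 1.15
tool_pos: [366.5, 196.0, 204.9]
tcp_rot: [0.212, 1.563, -0.214]
ft_force: [0.4, -0.3, -0.6]
width: 0.006
```

```bash
cat >> h.py <<'E'
def dt(p,yaw=None):
    """tool-axis shift (cm) to world point p; twist about tool x to bring jaw axis to yaw deg; tilt fix"""
    s=st(); Rm=R.from_rotvec(s['tcp_rot']).as_matrix(); np.set_printoptions(precision=3,suppress=True)
    out=Rm.T@(np.array(p,float)-s['tool_pos'])/10
    print('t',round(s['time_s'],2),'pos',s['tool_pos'],'yaw',np.degrees(np.arctan2(Rm[1,1],Rm[0,1])).round(2),'q',s['qpos'],'F',s['ft_force'],'w',round(s['width'],3))
    print('shift cm',out)
    if yaw is not None:
        c,q=np.cos(np.radians(yaw)),np.sin(np.radians(yaw))
        Rt=np.array([[0,c,q],[0,q,-c],[-1,0,0.]])
        print('twist',R.from_matrix(Rm.T@Rt).as_rotvec(), 'world-goal shift in goal axes', Rt.T@(np.array(p,float)-s['tool_pos'])/10)
E
python3 -c "
from h import *
dt((410,100,200),105.7)
T=cam('top');S=cam('scene');print(tri(T,(302,174),S,(322,226)),tri(T,(302,174),S,(340,60)))"
```

```text
t 1.15 pos [366.506 196.023 204.927] yaw 74.48 q [-0.335  0.06  -0.227  2.108  0.015  0.978  0.73 ] F [ 0.401 -0.263 -0.587] w 0.006
shift cm [ 0.486 -8.087  6.762]
twist [-0.545 -0.003  0.001] world-goal shift in goal axes [  0.493 -10.421   1.589]
(array([584.733,  54.661,  54.438]), np.float64(24.75767373799593)) (array([501.871,  29.267, 566.592]), np.float64(142.07063023111075))
```

play_rows(moves=[{"delta_pos":[0,-5.0,2.7],"twist":[0,0,0],"hand":0},{"delta_pos":[0,-5.0,2.7],"twist":[0,0,0],"hand":0},{"delta_pos":[0,-5.0,2.7],"twist":[0,0,0],"hand":0},{"delta_pos":[0,-5.0,2.7],"twist":[0,0,0],"hand":0},{"delta_pos":[0,-5.0,2.7],"twist":[0,0,0],"hand":0},{"delta_pos":[0,-5.0,2.7],"twist":[-0.18,0,0],"hand":0},{"delta_pos":[0,0,0],"twist":[-0.18,0,0],"hand":0},{"delta_pos":[0,0,0],"twist":[-0.18,0,0],"hand":0}])

```text
time_s: 2.15
tool_pos: [442.5, -146.0, 205.5]
tcp_rot: [-0.201, 1.561, 0.198]
ft_force: [0.3, -0.2, -0.6]
width: 0.0
```

Run:
```python
from h import *
dt((423.7,-143,80),105.7)
C=cam('wrist'); cv2.imwrite('pics/w1.png',manip.grab_frame('wrist')); np.savez('w1.npz',K=C[0],R=C[1],t=C[2])
for p in [(423.7,-143,50),(471.8,-129.3,50),(391,-152.5,62),(503,-121.5,62)]: print(proj(C,p))
```

```text
t 2.15 pos [ 442.54  -145.954  205.548] yaw 104.57 q [ 0.154  0.141  0.115  2.015 -0.018  0.985  2.104] F [ 0.306 -0.157 -0.617] w 0.0
shift cm [12.553  0.778 -1.754]
twist [-0.02   0.     0.001] world-goal shift in goal axes [12.555  0.794 -1.734]
[290.348 164.731]
[291.254 217.928]
[289.706 126.873]
[290.951 255.059]
```

View pics/w1.png

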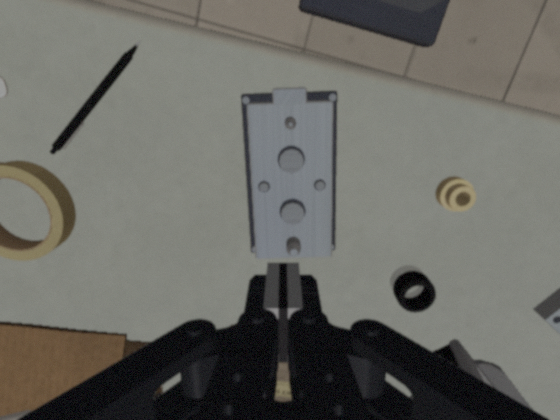

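The wrist view shows the lower half with its nose at the top. The cores are at about (291,158) and (292,211), the dowels at (290,122) and (293,242), and the shut fingers at (283,285). The cores sit about 6 px off the prediction, so I refine by combining all three views.

```bash
cat >> h.py <<'E'
def ntri(obs):
    A=np.zeros((3,3));b=np.zeros(3)
    for C,uv in obs:
        o,d=ray(C,uv); d=d/np.linalg.norm(d); P=np.eye(3)-np.outer(d,d); A+=P;b+=P@o
    p=np.linalg.solve(A,b); return p,[np.round(proj(C,p)-uv,1) for C,uv in obs]
E
python3 - <<'E'
from h import *
np.set_printoptions(precision=1,suppress=True)
z=np.load('w1.npz');W=(z['K'],z['R'],z['t']);T=cam('top');S=cam('scene')
im=cv2.imread('pics/w1.png')
c=cv2.resize(im[80:280,235:350],None,fx=3,fy=3,interpolation=cv2.INTER_CUBIC); 
g=cv2.cvtColor(im,cv2.COLOR_BGR2GRAY); G=cv2.resize(g[80:270,235:350],None,fx=4,fy=4,interpolation=cv2.INTER_CUBIC)
h=cv2.HoughCircles(cv2.GaussianBlur(G,(0,0),2),cv2.HOUGH_GRADIENT,1,60,param1=60,param2=22,minRadius=16,maxRadius=64)
for q in h[0]: print('circ',q[0]/4+235-.4,q[1]/4+80-.4,q[2]/4)
cv2.imwrite('pics/w1c.png',c)
t=lambda u,v:((u-400)/4+315-.4, v/4+180-.4); s=lambda u,v:((u-400)/4+262-.4,(v-300)/4+268-.4)
for n,a,b,w in [('cn',(615,173),(572,447),(291,158)),('cf',(595,111),(628,400),(292,210.5)),('ds',(630,216),(534,475),(290,122)),('dl',(586,68),(664,363),(293,243))]:
    print(n,*ntri([(T,t(*a)),(S,s(*b)),(W,w)]), onz(W,w,52 if n[0]=='c' else 62),onz(T,t(*a),52 if n[0]=='c' else 62),onz(S,s(*b),52 if n[0]=='c' else 62))
E
```

```text
circ 290.725 158.975 13.725
circ 291.725 210.975 12.725
circ 244.475 100.475 4.5
cn [ 421.5 -143.5   50.2] [array([0.2, 0.6]), array([-0.7,  0.3]), array([-0.6,  4.3])] [ 417.4 -144.1   52. ] [ 423.2 -142.6   52. ] [ 422.8 -144.5   52. ]
cf [ 469.9 -129.6   46.8] [array([0.1, 0.5]), array([-0.8,  0.7]), array([-0.6,  4.4])] [ 464.  -130.7   52. ] [ 470.6 -128.4   52. ] [ 470.4 -131.8   52. ]
ds [ 389.7 -152.9   56.9] [array([0.2, 0.2]), array([-0.6,  0.2]), array([-0.4,  2.6])] [ 387.1 -153.3   62. ] [ 389.8 -151.2   62. ] [ 389.5 -156.    62. ]
dl [ 500.8 -121.3   53.4] [array([-0.2,  0.9]), array([-0.9,  1. ]), array([-1.4,  6.1])] [ 490.8 -122.8   62. ] [ 501.8 -120.5   62. ] [ 500.4 -124.9   62. ]
```

View pics/w1c.png

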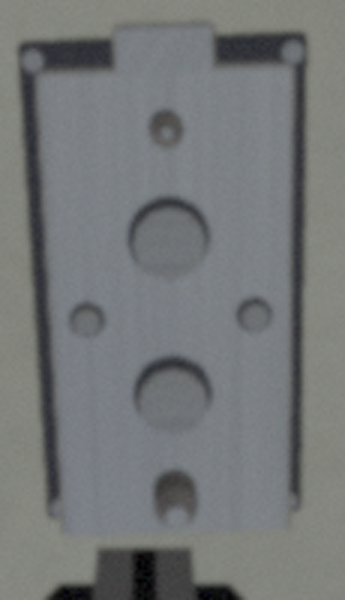

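In the enlarged view the lit tops lie lower than the dark sides. The near core top is at (291.4,162), the far core top at (292.4,213.7), and the dowel tips at (290.7,123.8) and (293.7,252). Remaining disagreement is about 3 px. I recompute with these.

Run:
```python
from h import *
np.set_printoptions(precision=1,suppress=True)
z=np.load('w1.npz');W=(z['K'],z['R'],z['t']);T=cam('top');S=cam('scene')
t=lambda u,v:((u-400)/4+315-.4, v/4+180-.4); s=lambda u,v:((u-400)/4+262-.4,(v-300)/4+268-.4)
for n,a,b,w,h in [('cn',(615,173),(572,447),(291.2,161.5),52),('cf',(595,111),(628,400),(292.2,213.3),50),('ds',(630,216),(534,475),(290.5,123.5),62),('dl',(586,68),(664,363),(293.3,251.5),62)]:
    print(n,*ntri([(T,t(*a)),(S,s(*b)),(W,w)]), onz(W,w,h),onz(T,t(*a),h),onz(S,s(*b),h))
s=st();print('tcp proj',proj(cam('wrist'),s['tool_pos']))
dt((422,-143,70),105.7)
```

```text
cn [ 422.7 -143.1   49.6] [array([0. , 0.3]), array([-0.4,  0.1]), array([-0.6,  2. ])] [ 420.4 -143.2   52. ] [ 423.2 -142.6   52. ] [ 422.8 -144.5   52. ]
cf [ 470.7 -129.3   47.1] [array([0. , 0.2]), array([-0.6,  0.4]), array([-0.7,  2.5])] [ 467.2 -129.6   50. ] [ 470.9 -128.7   50. ] [ 471.3 -130.7   50. ]
ds [ 390.1 -152.5   56.5] [array([0.1, 0.1]), array([-0.6,  0.1]), array([-0.7,  1.7])] [ 388.2 -152.6   62. ] [ 389.8 -151.2   62. ] [ 389.5 -156.    62. ]
dl [ 502.8 -120.7   55.7] [array([-0.3,  0.1]), array([-0.3, -0. ]), array([-1.6,  0.6])] [ 499.  -120.3   62. ] [ 501.8 -120.5   62. ] [ 500.4 -124.9   62. ]
tcp proj [280.5 261.6]
t 2.2 pos [ 442.558 -146.271  205.639] yaw 104.98 q [ 0.155  0.141  0.115  2.015 -0.018  0.985  2.111] F [0.73  0.152 0.377] w 0.0
shift cm [13.561  0.875 -1.908]
twist [-0.013  0.     0.002] world-goal shift in goal axes [13.564  0.871 -1.891]
```

play_rows(moves=[{"delta_pos":[3.5,0.85,-1.9],"twist":[-0.012,0,0],"hand":0},{"delta_pos":[5,0,0],"twist":[0,0,0],"hand":0},{"delta_pos":[4.5,0,0],"twist":[0,0,0],"hand":0},{"delta_pos":[0,0,0],"twist":[0,0,0],"hand":0}])

```text
time_s: 2.7
tool_pos: [423.2, -143.0, 73.9]
tcp_rot: [-0.209, 1.557, 0.205]
ft_force: [-0.9, 0.3, 0.4]
width: -0.0
```

```bash
python3 -c "
from h import *
dt((421.3,-143,44),105.8)"
```

```text
t 2.7 pos [ 423.158 -142.958   73.864] yaw 105.12 q [ 0.172  0.312  0.106  2.172 -0.052  0.654  2.149] F [-0.937  0.334  0.371] w -0.0
shift cm [ 2.985  0.055 -0.192]
twist [-0.012  0.004  0.003] world-goal shift in goal axes [ 2.986  0.047 -0.18 ]
```

play_rows(moves=[{"delta_pos":[1.5,0.05,-0.15],"twist":[-0.012,0.004,0.003],"hand":0},{"delta_pos":[0.4,0,0],"twist":[0,0,0],"hand":0},{"delta_pos":[0.4,0,0],"twist":[0,0,0],"hand":0}])

```text
time_s: 3.08
tool_pos: [425.1, -143.6, 53.2]
tcp_rot: [-0.218, 1.554, 0.214]
ft_force: [-0.5, 0.4, -0.2]
width: -0.001
```

play_rows(moves=[{"delta_pos":[0.4,0,0],"twist":[0,0,0],"hand":0},{"delta_pos":[0.4,0,0],"twist":[0,0,0],"hand":0}])

```text
time_s: 3.32
tool_pos: [426.4, -143.9, 45.9]
tcp_rot: [-0.218, 1.552, 0.213]
ft_force: [0.5, -0.3, 0.4]
width: -0.002
```

play_rows(moves=[{"delta_pos":[0.3,0,-0.3],"twist":[0,0,0],"hand":0},{"delta_pos":[0.2,0,-0.1],"twist":[0,0,0],"hand":0}])

```text
time_s: 3.58
tool_pos: [422.4, -145.1, 40.6]
tcp_rot: [-0.218, 1.552, 0.213]
ft_force: [0.6, 0.1, -0.6]
width: 0.004
```

Run:
```python
from h import *
dt((421.3,-143,44),105.8)
C=cam('wrist');w=manip.grab_frame('wrist');s=manip.grab_frame('scene')
print(proj(C,st()['tool_pos']),proj(cam('scene'),st()['tool_pos']))
a=cv2.resize(w[150:290,210:350],(560,560),interpolation=cv2.INTER_CUBIC)
cv2.imwrite('pics/p1.png',np.hstack([a,cv2.resize(s[250:350,280:340],(240,400),interpolation=cv2.INTER_CUBIC)[:,:240].copy() if 0 else cv2.copyMakeBorder(cv2.resize(s[260:340,275:335],(240,320),interpolation=cv2.INTER_CUBIC),0,240,0,0,cv2.BORDER_CONSTANT)]))
```

```text
t 3.58 pos [ 422.418 -145.058   40.624] yaw 105.75 q [ 0.188  0.376  0.096  2.191 -0.065  0.568  2.177] F [ 0.56   0.08  -0.604] w 0.004
shift cm [-0.339  0.227 -0.049]
twist [-0.001  0.008  0.005] world-goal shift in goal axes [-0.338  0.229 -0.052]
[280.589 261.435] [304.391 307.271]
```

View pics/p1.png

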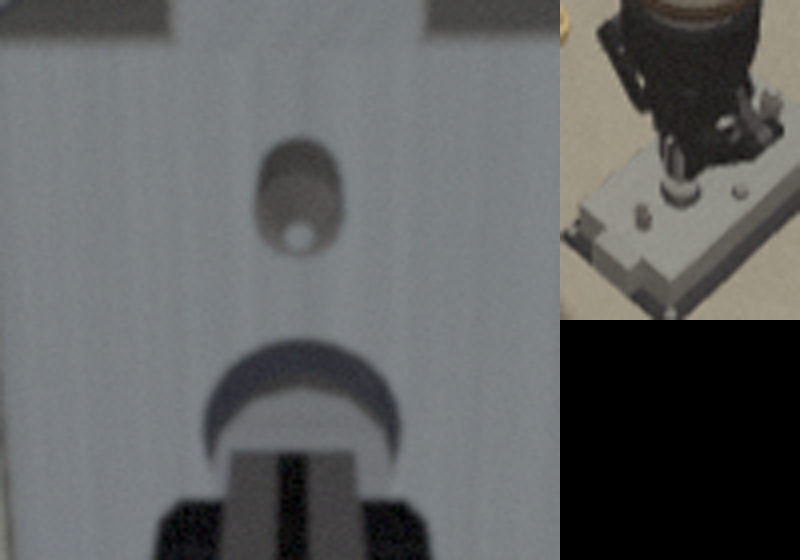

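Picture 6: the fingertips at (283,263) are over the head of the near core, with no force yet. I go down in small steps.

play_rows(moves=[{"delta_pos":[0.2,0.2,0],"twist":[0,0,0],"hand":0}])

```text
time_s: 3.8
tool_pos: [422.1, -143.2, 38.7]
tcp_rot: [-0.218, 1.552, 0.212]
ft_force: [-0.3, -0.1, -0.3]
width: -0.001
```

play_rows(moves=[{"delta_pos":[0.2,0,0],"twist":[0,0,0],"hand":0}])

```text
time_s: 3.92
tool_pos: [422.0, -143.0, 36.5]
tcp_rot: [-0.218, 1.552, 0.213]
ft_force: [0.2, -0.6, -0.2]
width: -0.003
```

play_rows(moves=[{"delta_pos":[0.2,0,0],"twist":[0,0,0],"hand":0}])

```text
time_s: 4.05
tool_pos: [422.2, -143.0, 34.4]
tcp_rot: [-0.218, 1.551, 0.213]
ft_force: [-0.7, -0.5, 0.3]
width: -0.003
```

Run:
```python
from h import *
dt((421.3,-143,44),105.8); print(st()['joint_torque'],st()['wrist_torque'])
s=manip.grab_frame('scene');w=manip.grab_frame('wrist');t=manip.grab_frame('top')
p=st()['tool_pos'];print(proj(cam('scene'),p),proj(cam('wrist'),p))
r=lambda i,f:cv2.resize(i,(400,400),interpolation=cv2.INTER_CUBIC)
cv2.imwrite('pics/p2.png',np.hstack([r(s[275:335,275:335],0),r(w[180:280,230:330],0)]))
```

```text
t 4.05 pos [ 422.152 -142.978   34.423] yaw 105.75 q [ 0.185  0.387  0.094  2.196 -0.068  0.551  2.175] F [-0.663 -0.464  0.305] w -0.003
shift cm [-0.958  0.016 -0.075]
twist [-0.001  0.008  0.005] world-goal shift in goal axes [-0.958  0.021 -0.083]
[ -0.027 -41.121   1.353 -16.892   0.015   0.01   -0.009] [-0.05   0.005  0.022]
[303.736 308.124] [280.513 261.574]
```

View pics/p2.png

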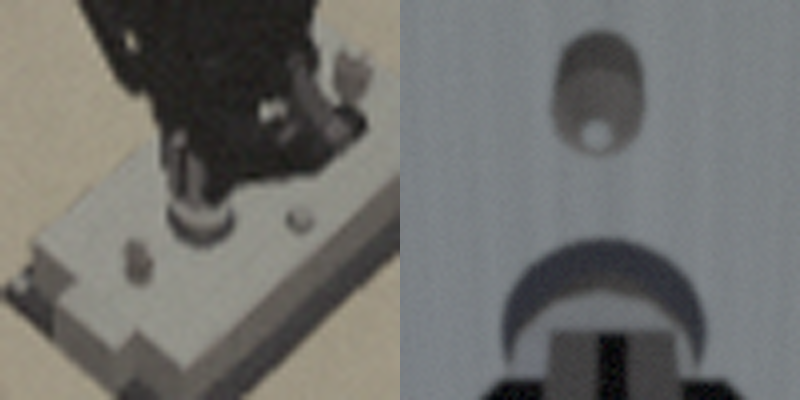

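Picture 7: the fingertips still look a few mm above the head in the scene view, so the reported z seems biased low. I keep going until there is force.

play_rows(moves=[{"delta_pos":[0.2,0,0],"twist":[0,0.004,0.002],"hand":0}])

```text
time_s: 4.32
tool_pos: [422.1, -143.0, 32.5]
tcp_rot: [-0.217, 1.556, 0.214]
ft_force: [-0.4, 0.3, -0.1]
width: -0.001
```

play_rows(moves=[{"delta_pos":[0.2,0,0],"twist":[0,0.004,0.002],"hand":0}])

```text
time_s: 4.45
tool_pos: [422.2, -143.0, 30.4]
tcp_rot: [-0.216, 1.56, 0.215]
ft_force: [-0.2, -0.2, -0.8]
width: -0.005
```

play_rows(moves=[{"delta_pos":[0.2,0,0],"twist":[0,0,0],"hand":0}])

```text
time_s: 4.58
tool_pos: [422.4, -143.1, 28.3]
tcp_rot: [-0.216, 1.56, 0.215]
ft_force: [-0.8, 0.2, 6.7]
width: 0.002
```

play_rows(moves=[{"delta_pos":[0.2,0,0],"twist":[0,0,0],"hand":0}])

```text
time_s: 4.7
tool_pos: [422.4, -143.1, 26.4]
tcp_rot: [-0.216, 1.56, 0.215]
ft_force: [-1.4, 0.9, 6.3]
width: 0.003
```

play_rows(moves=[{"delta_pos":[0.2,0,0],"twist":[0,0,0],"hand":0}])

```text
time_s: 4.82
tool_pos: [422.4, -143.1, 24.6]
tcp_rot: [-0.216, 1.56, 0.215]
ft_force: [-1.8, 0.8, 6.2]
width: -0.0
```

play_rows(moves=[{"delta_pos":[0.2,0,0],"twist":[0,0,0],"hand":0}])

```text
time_s: 4.95
tool_pos: [422.4, -143.1, 22.8]
tcp_rot: [-0.216, 1.56, 0.215]
ft_force: [-2.0, -0.0, 7.5]
width: -0.002
```

play_rows(moves=[{"delta_pos":[0.2,0,0],"twist":[0,0,0],"hand":0}])

```text
time_s: 5.08
tool_pos: [422.4, -143.1, 21.0]
tcp_rot: [-0.216, 1.56, 0.215]
ft_force: [-2.7, 0.8, 9.0]
width: -0.0
```

```bash
python3 -c "
from h import *
print(manip.tcp_to_grasp); dt((421.3,-143,44),105.8)"
```

```text
18.700000000000003
t 5.08 pos [ 422.409 -143.104   21.04 ] yaw 105.72 q [ 0.188  0.42   0.09   2.191 -0.072  0.533  2.178] F [-2.684  0.801  8.963] w -0.0
shift cm [-2.296  0.039 -0.105]
twist [-0.001 -0.     0.   ] world-goal shift in goal axes [-2.296  0.04  -0.104]
```

play_rows(moves=[{"delta_pos":[0.15,0,0],"twist":[0,0,0],"hand":0}])

```text
time_s: 5.2
tool_pos: [422.5, -143.1, 20.8]
tcp_rot: [-0.215, 1.56, 0.215]
ft_force: [-7.5, 3.5, 33.6]
width: 0.004
```

play_rows(moves=[{"delta_pos":[0.15,0,0],"twist":[0,0,0],"hand":0}])

```text
time_s: 5.32
tool_pos: [422.5, -143.1, 20.8]
tcp_rot: [-0.215, 1.561, 0.216]
ft_force: [-7.0, 2.7, 26.9]
width: 0.0
```

play_rows(moves=[{"delta_pos":[0.15,0,0],"twist":[0,0,0],"hand":0}])

```text
time_s: 5.45
tool_pos: [422.5, -143.1, 20.8]
tcp_rot: [-0.214, 1.56, 0.216]
ft_force: [-6.9, 2.4, 23.2]
width: -0.003
```

The near core is home on its stop: 23–34 N with no further motion, at reported z 20.8. That is about 23 mm below the expected 44, so I check how far to trust the reported height.

Run:
```python
from h import *
np.set_printoptions(precision=2,suppress=True)
s=st(); C=cam('wrist'); Rt=R.from_rotvec(s['tcp_rot']).as_matrix()
Rct=C[1]@Rt; tct=C[1]@s['tool_pos']+C[2]   # tool->cam
print('cam in tool',-Rct.T@tct, Rct)
np.savez('he.npz',R=Rct,t=tct)
def W(pos,rv):
    Rm=R.from_rotvec(rv).as_matrix(); Rw=Rct@Rm.T; return (C[0],Rw,tct-Rw@np.array(pos))
ds=np.array([389.5,-152.3,62])
for dz in (0,5,10,15,20,23):
    A=W((442.54,-145.95,205.5+dz),(-.201,1.561,.198)); B=W((422.15,-142.98,34.4+dz),(-.218,1.551,.213))
    print(dz,'high',proj(A,ds),proj(A,(501,-120.6,62)),'obs (290.7,123.8)(293.7,252); low',proj(B,ds),'obs (279.5,213.7)')
print('tip23 back',proj(C,s['tool_pos']+[0,0,23]),proj(C,s['tool_pos']),proj(C,s['tool_pos']-[0,0,-10]))
```

```text
cam in tool [-164.37    1.05  -81.52] [[ 0.    1.    0.  ]
 [-0.31 -0.    0.95]
 [ 0.95 -0.    0.31]]
0 high [290.47 125.12] [292.51 253.38] obs (290.7,123.8)(293.7,252); low [279.44 215.95] obs (279.5,213.7)
5 high [290.36 124.55] [292.39 251.1 ] obs (290.7,123.8)(293.7,252); low [279.6 211.8] obs (279.5,213.7)
10 high [290.25 124.  ] [292.26 248.87] obs (290.7,123.8)(293.7,252); low [279.75 207.91] obs (279.5,213.7)
15 high [290.15 123.47] [292.14 246.71] obs (290.7,123.8)(293.7,252); low [279.88 204.25] obs (279.5,213.7)
20 high [290.05 122.95] [292.03 244.6 ] obs (290.7,123.8)(293.7,252); low [280.01 200.8 ] obs (279.5,213.7)
23 high [289.99 122.64] [291.96 243.36] obs (290.7,123.8)(293.7,252); low [280.09 198.83] obs (279.5,213.7)
tip23 back [280.33 285.11] [280.57 261.49] [280.48 271.02]
```

The wrist camera and reported pose agree with the dowel to 0–3 mm, so the fingertips actually end about 23 mm above the reported TCP. I use contact as the reference from here. Now the far core.

play_rows(moves=[{"delta_pos":[-2.5,0,0],"twist":[0,0,0],"hand":0},{"delta_pos":[0,0.0,2.5],"twist":[0,0,0],"hand":0},{"delta_pos":[0,0.0,2.3],"twist":[0,0,0],"hand":0},{"delta_pos":[0,0,0],"twist":[0,0,0],"hand":0}])

```text
time_s: 5.95
tool_pos: [469.6, -130.2, 47.0]
tcp_rot: [-0.214, 1.56, 0.215]
ft_force: [-0.1, 0.1, -0.8]
width: 0.0
```

```bash
python3 -c "
from h import *
dt((469.5,-129.5,32),105.8)"
```

```text
t 5.95 pos [ 469.585 -130.213   47.03 ] yaw 105.63 q [ 0.138  0.423  0.093  2.087 -0.065  0.635  2.119] F [-0.096  0.123 -0.754] w 0.0
shift cm [1.503 0.07  0.01 ]
twist [-0.003  0.001 -0.001] world-goal shift in goal axes [1.503 0.071 0.011]
```

play_rows(moves=[{"delta_pos":[1.5,0.07,0],"twist":[0,0,0],"hand":0},{"delta_pos":[0.2,0,0],"twist":[0,0,0],"hand":0},{"delta_pos":[0.2,0,0],"twist":[0,0,0],"hand":0},{"delta_pos":[0.2,0,0],"twist":[0,0,0],"hand":0}])

```text
time_s: 6.45
tool_pos: [466.3, -130.1, 24.0]
tcp_rot: [-0.212, 1.563, 0.214]
ft_force: [-0.3, 0.9, 6.7]
width: -0.003
```

play_rows(moves=[{"delta_pos":[0.2,0,0],"twist":[0,0,0],"hand":0},{"delta_pos":[0.2,0,0],"twist":[0,0,0],"hand":0}])

```text
time_s: 6.7
tool_pos: [466.4, -130.1, 20.9]
tcp_rot: [-0.211, 1.562, 0.214]
ft_force: [-5.0, 1.8, 22.0]
width: -0.0
```

play_rows(moves=[{"delta_pos":[0.15,0,0],"twist":[0,0,0],"hand":0}])

```text
time_s: 6.82
tool_pos: [466.4, -130.1, 20.9]
tcp_rot: [-0.211, 1.562, 0.214]
ft_force: [-6.6, 2.1, 26.5]
width: 0.001
```

play_rows(moves=[{"delta_pos":[0.15,0,0],"twist":[0,0,0],"hand":0}])

```text
time_s: 6.95
tool_pos: [466.4, -130.1, 20.9]
tcp_rot: [-0.21, 1.562, 0.214]
ft_force: [-4.8, 1.9, 18.8]
width: 0.002
```

play_rows(moves=[{"delta_pos":[0.15,0,0],"twist":[0,0,0],"hand":0}])

```text
time_s: 7.08
tool_pos: [466.4, -130.1, 20.9]
tcp_rot: [-0.209, 1.561, 0.214]
ft_force: [-5.1, 2.1, 17.8]
width: -0.003
```

Both cores stop hard at the same height (20.8 and 20.9). I lift and go to the upper half.

play_rows(moves=[{"delta_pos":[-6.0,0,-0.5],"twist":[0,0,0],"hand":0},{"delta_pos":[-6,0,-0.5],"twist":[0,0,0],"hand":0},{"delta_pos":[-6,0,-0.5],"twist":[0,0,0],"hand":0},{"delta_pos":[0,5.0,0],"twist":[0,0,0],"hand":0},{"delta_pos":[0,5.0,0],"twist":[0,0,0],"hand":0},{"delta_pos":[0,5.0,0],"twist":[0,0,0],"hand":100},{"delta_pos":[0,5.0,0],"twist":[0.18,0,0],"hand":100},{"delta_pos":[0,5,0],"twist":[0.18,0,0],"hand":100}])

```text
time_s: 8.07
tool_pos: [393.8, 98.0, 206.7]
tcp_rot: [0.057, 1.572, -0.053]
ft_force: [0.9, -0.3, 0.2]
width: 0.642
```

play_rows(moves=[{"delta_pos":[0,5,0],"twist":[0.18,0,0],"hand":100},{"delta_pos":[0,5,0],"twist":[0.18,0,0],"hand":100}])

```text
time_s: 8.32
tool_pos: [407.1, 189.7, 207.1]
tcp_rot: [0.324, 1.549, -0.321]
ft_force: [0.9, -0.6, 0.7]
width: 0.994
```

```bash
python3 -c "
from h import *
dt((480,245,200),63.3)"
```

```text
t 8.32 pos [407.119 189.698 207.088] yaw 66.45 q [-0.318  0.117 -0.188  2.039  0.023  0.988  0.642] F [ 0.922 -0.628  0.671] w 0.994
shift cm [0.708 7.981 4.473]
twist [ 0.055 -0.002 -0.001] world-goal shift in goal axes [0.709 8.215 4.026]
```

play_rows(moves=[{"delta_pos":[0.7,4.0,2.2],"twist":[0.055,0,0],"hand":100},{"delta_pos":[0,4.0,1.9],"twist":[0,0,0],"hand":100},{"delta_pos":[0,0,0],"twist":[0,0,0],"hand":100}])

```text
time_s: 8.7
tool_pos: [478.9, 249.9, 199.4]
tcp_rot: [0.366, 1.543, -0.362]
ft_force: [-0.0, -0.8, -0.6]
width: 1.002
```

Run:
```python
from h import *
dt((480,245,150),63.3)
C=cam('wrist'); im=manip.grab_frame('wrist'); np.savez('w2.npz',K=C[0],R=C[1],t=C[2]); cv2.imwrite('pics/w2.png',im)
u=proj(C,(480,245,40)); print(u, proj(C,(498.8,234.2,54)),proj(C,(459.9,254.7,54)),proj(C,(427,272,22)),proj(C,(532.5,218.8,22)))
a,b=int(u[0])-70,int(u[1])-90; print(a,b)
cv2.imwrite('pics/w2c.png',cv2.resize(im[b:b+180,a:a+140],None,fx=3.3,fy=3.3,interpolation=cv2.INTER_CUBIC))
```

```text
t 8.7 pos [478.909 249.948 199.356] yaw 63.38 q [-0.368  0.29  -0.192  1.844  0.06   1.014  0.523] F [-0.019 -0.833 -0.597] w 1.002
shift cm [ 4.934 -0.403  0.335]
twist [ 0.001 -0.003 -0.002] world-goal shift in goal axes [ 4.936 -0.393  0.32 ]
[278.164 187.246] [276.73  214.626] [277.513 166.177] [278.531 118.908] [278.666 239.035]
208 97
```

View pics/w2c.png

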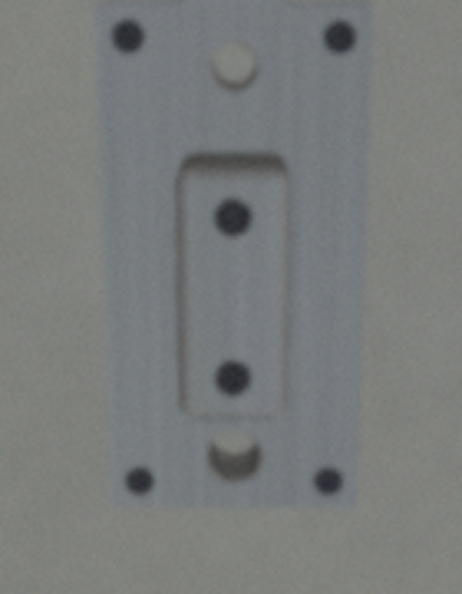

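Picture 8: the rib screws are at crop (232,217) and (232,378), and the holes at (235,65) and (234,455). The rib is nearly square to the view. I compute the grasp.

Run:
```python
from h import *
z=np.load('w2.npz');W=(z['K'],z['R'],z['t']);f=lambda u,v:(u/3.3+208-.35,v/3.3+97-.35)
np.set_printoptions(precision=1,suppress=True)
a,b,c,d=[onz(W,f(*p),h) for p,h in [((232,217),54),((232,378),54),((235,65),22),((234,455),22)]]
print(a,b,c,d,(a+b)/2,(c+d)/2)
for p,q in ((a,b),(c,d)): print(np.degrees(np.arctan2(*(q-p)[1::-1])),np.linalg.norm(q-p))
z=np.load('w1.npz');V=(z['K'],z['R'],z['t'])
p,q=onz(V,(290.7,123.8),62),onz(V,(293.7,252),62);print(p,q,(p+q)/2,np.degrees(np.arctan2(*(q-p)[1::-1])),np.linalg.norm(q-p))
T=cam('top');t=lambda u,v:(u/4+195-.4,v/4+170-.4)
print(tri(T,t(200,110),W,f(232,378)),tri(T,t(172,159),W,f(232,217)))
g=((a+b)/2+(c+d)/2)/2
dt((g[0],g[1],6),63.3)
```

```text
[457.2 256.5  54. ] [496.4 236.6  54. ] [425.1 273.3  22. ] [528.1 220.9  22. ] [476.8 246.6  54. ] [476.6 247.1  22. ]
-26.85467571487944 43.9932637257539
-26.961823496584895 115.52234273890248
[ 388.4 -152.3   62. ] [ 499.4 -119.8   62. ] [ 443.9 -136.1   62. ] 16.323131494520407 115.63092914990082
(array([498.9, 235.6,  47. ]), np.float64(0.895587472498668)) (array([459.3, 255.9,  47.8]), np.float64(2.282509775178319))
t 8.75 pos [477.493 248.408 199.043] yaw 63.34 q [-0.367  0.289 -0.191  1.847  0.06   1.014  0.523] F [-0.773 -0.504  0.646] w 1.002
shift cm [19.304 -0.173  0.073]
twist [ 0.001 -0.004  0.   ] world-goal shift in goal axes [19.304 -0.176 -0.001]
```

play_rows(moves=[{"delta_pos":[5,-0.15,0],"twist":[0.004,0,0],"hand":100},{"delta_pos":[5,0,0],"twist":[0,0,0],"hand":100},{"delta_pos":[4,0,0],"twist":[0,0,0],"hand":100},{"delta_pos":[0,0,0],"twist":[0,0,0],"hand":100}])

```text
time_s: 9.25
tool_pos: [474.4, 242.5, 57.2]
tcp_rot: [0.37, 1.542, -0.372]
ft_force: [0.5, 0.0, -0.4]
width: 1.002
```

```bash
python3 -c "
from h import *
dt((476.7,246.8,6),63.1)"
```

```text
t 9.25 pos [474.411 242.547  57.151] yaw 62.92 q [-0.387  0.474 -0.167  1.964  0.114  0.715  0.476] F [ 0.518  0.046 -0.408] w 1.002
shift cm [5.114 0.492 0.023]
twist [-0.003 -0.003  0.002] world-goal shift in goal axes [5.115 0.483 0.012]
```

play_rows(moves=[{"delta_pos":[1.5,0.5,0],"twist":[0,0,0],"hand":100},{"delta_pos":[1.5,0,0],"twist":[0,0,0],"hand":100},{"delta_pos":[1.2,0,0],"twist":[0,0,0],"hand":100}])

```text
time_s: 9.62
tool_pos: [480.0, 248.2, 17.6]
tcp_rot: [0.374, 1.535, -0.368]
ft_force: [0.2, -0.4, -0.1]
width: 0.998
```

```bash
python3 -c "
from h import *
dt((476.7,246.8,6),63.1)"
```

```text
t 9.62 pos [479.968 248.209  17.643] yaw 62.86 q [-0.403  0.546 -0.153  1.966  0.134  0.634  0.455] F [ 0.161 -0.41  -0.137] w 0.998
shift cm [ 1.163 -0.279 -0.229]
twist [-0.004  0.002 -0.004] world-goal shift in goal axes [ 1.164 -0.274 -0.228]
```

play_rows(moves=[{"delta_pos":[1.1,-0.25,-0.25],"twist":[0,0.002,-0.004],"hand":100},{"delta_pos":[0,0,0],"twist":[0,0,0],"hand":40},{"delta_pos":[0,0,0],"twist":[0,0,0],"hand":40}], newtons=40)

```text
time_s: 10.0
tool_pos: [476.2, 247.1, 5.5]
tcp_rot: [0.371, 1.539, -0.372]
ft_force: [0.7, -0.4, 0.3]
width: 0.606
```

```bash
python3 -c "
from h import *
dt((476.7,246.8,5),63.1)"
```

```text
t 10.0 pos [476.228 247.083   5.462] yaw 62.87 q [-0.408  0.565 -0.149  1.973  0.139  0.613  0.449] F [ 0.698 -0.427  0.311] w 0.606
shift cm [ 0.046 -0.004  0.055]
twist [-0.004 -0.     0.001] world-goal shift in goal axes [ 0.046 -0.004  0.055]
```

play_rows(moves=[{"delta_pos":[0,0,0],"twist":[0,0,0],"hand":0},{"delta_pos":[0,0,0],"twist":[0,0,0],"hand":0},{"delta_pos":[0,0,0],"twist":[0,0,0],"hand":0},{"delta_pos":[0,0,0],"twist":[0,0,0],"hand":0},{"delta_pos":[0,0,0],"twist":[0,0,0],"hand":0}], newtons=90)

```text
time_s: 10.62
tool_pos: [476.7, 247.3, 6.2]
tcp_rot: [0.372, 1.538, -0.371]
ft_force: [-0.7, 0.2, -0.7]
width: 0.334
```

```bash
python3 -c "
from h import *
dt((476.7,246.8,5),63.1)"
```

```text
t 10.62 pos [476.719 247.331   6.187] yaw 62.87 q [-0.408  0.564 -0.149  1.973  0.139  0.614  0.449] F [-0.663  0.171 -0.684] w 0.334
shift cm [ 0.119 -0.048  0.022]
twist [-0.004  0.001 -0.001] world-goal shift in goal axes [ 0.119 -0.048  0.022]
```

play_rows(moves=[{"delta_pos":[-2,0,0],"twist":[0,0,0],"hand":0},{"delta_pos":[-5,0,0],"twist":[0,0,0],"hand":0},{"delta_pos":[-5,0,0],"twist":[0,0,0],"hand":0},{"delta_pos":[-1,0,0],"twist":[0,0,0],"hand":0},{"delta_pos":[0,0,0],"twist":[0,0,0],"hand":0}])

```text
time_s: 11.25
tool_pos: [473.7, 245.4, 136.3]
tcp_rot: [0.368, 1.544, -0.375]
ft_force: [-0.4, -0.3, -3.7]
width: 0.334
```

```bash
python3 -c "
from h import *
dt((420,60,135),105.9)"
```

```text
t 11.25 pos [473.677 245.448 136.255] yaw 62.87 q [-0.375  0.36  -0.186  1.91   0.084  0.885  0.495] F [-0.422 -0.287 -3.724] w 0.334
shift cm [  0.222 -18.951   3.681]
twist [-0.751 -0.006  0.004] world-goal shift in goal axes [  0.126 -16.365 -10.243]
```

play_rows(moves=[{"delta_pos":[0,-4.7,0.9],"twist":[0,0,0],"hand":0},{"delta_pos":[0,-4.7,0.9],"twist":[0,0,0],"hand":0},{"delta_pos":[0,-4.7,0.9],"twist":[0,0,0],"hand":0},{"delta_pos":[0,-4.7,0.9],"twist":[0,0,0],"hand":0},{"delta_pos":[0,-4.5,2],"twist":[-0.18,0,0],"hand":0},{"delta_pos":[0,-4.5,1],"twist":[-0.18,0,0],"hand":0},{"delta_pos":[0,-4.5,0],"twist":[-0.18,0,0],"hand":0},{"delta_pos":[0,-3,0],"twist":[-0.18,0,0],"hand":0}])

```text
time_s: 12.25
tool_pos: [397.2, -104.3, 123.9]
tcp_rot: [-0.18, 1.594, 0.179]
ft_force: [1.0, 1.0, -2.5]
width: 0.332
```

```bash
python3 -c "
from h import *
dt((443.9,-136.1,110),105.9)"
```

```text
t 12.25 pos [ 397.207 -104.256  123.949] yaw 103.03 q [ 0.238  0.186 -0.06   2.185  0.029  0.801  1.956] F [ 0.951  0.953 -2.499] w 0.332
shift cm [ 1.266 -4.159  3.871]
twist [-0.05  -0.03  -0.004] world-goal shift in goal axes [ 1.395 -4.342  3.618]
```

play_rows(moves=[{"delta_pos":[0.4,-4.2,3.8],"twist":[-0.05,-0.03,-0.004],"hand":0},{"delta_pos":[0,0,0],"twist":[0,0,0],"hand":0}])

```text
time_s: 12.5
tool_pos: [441.2, -140.1, 114.8]
tcp_rot: [-0.216, 1.565, 0.218]
ft_force: [-0.1, 1.1, -3.1]
width: 0.332
```

```bash
python3 -c "
from h import *
dt((443.9,-136.1,80),106.1)"
```

```text
t 12.5 pos [ 441.234 -140.112  114.763] yaw 105.83 q [ 0.287  0.272 -0.045  2.096  0.019  0.779  2.078] F [-0.102  1.138 -3.106] w 0.332
shift cm [3.475 0.308 0.384]
twist [-0.005 -0.005 -0.001] world-goal shift in goal axes [3.476 0.312 0.367]
```

play_rows(moves=[{"delta_pos":[1.5,0.3,0.38],"twist":[-0.005,-0.005,0],"hand":0},{"delta_pos":[1.2,0,0],"twist":[0,0,0],"hand":0},{"delta_pos":[0,0,0],"twist":[0,0,0],"hand":0}])

```text
time_s: 12.88
tool_pos: [438.9, -134.8, 82.2]
tcp_rot: [-0.216, 1.57, 0.224]
ft_force: [-0.5, -0.9, -3.5]
width: 0.33
```

Run:
```python
from h import *
dt((443.9,-136.1,72),106.1)
s=manip.grab_frame('scene');w=manip.grab_frame('wrist')
r=lambda i:cv2.resize(i,(400,400),interpolation=cv2.INTER_CUBIC)
cv2.imwrite('pics/a1.png',np.hstack([r(s[258:348,262:352]),r(w[70:270,180:380])]))
```

```text
t 12.88 pos [ 438.946 -134.843   82.194] yaw 106.04 q [ 0.281  0.326 -0.047  2.12   0.021  0.708  2.071] F [-0.537 -0.91  -3.509] w 0.33
shift cm [ 1.013 -0.265  0.451]
twist [-0.001 -0.01  -0.007] world-goal shift in goal axes [ 1.019 -0.258  0.441]
```

View pics/a1.png

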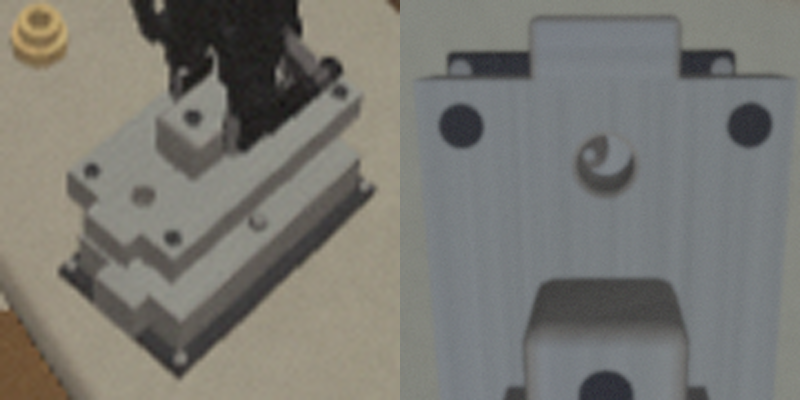

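Picture 9: nose over nose, with the upper half hovering. In the wrist view the thin dowel's tip at (275,148.5) shows through the hole centred at (283,152.5). I compute the miss directly from that.

Run:
```python
from h import *
np.set_printoptions(precision=2,suppress=True)
C=cam('wrist'); s=st(); zt=s['tool_pos'][2]; Rm=R.from_rotvec(s['tcp_rot']).as_matrix()
h=onz(C,(283,152.3),zt-6.2+22); d=onz(C,(274.8,148.5),62)
print(h,d,'tool err cm (dowel-hole)',(Rm.T@(d-h))/10, 'hole rel TCP in tool', Rm.T@(h-s['tool_pos']))
sc1,sc2=onz(C,(180+61/2,70+126/2),zt+15.8),onz(C,(180+349/2,70+126/2),zt+15.8)
v=sc1-sc2; print('plate yaw y-axis',np.degrees(np.arctan2(v[1],v[0])),np.degrees(np.arctan2(-v[1],-v[0])),np.linalg.norm(v),'mid rel',Rm.T@((sc1+sc2)/2-s['tool_pos']))
# foot studs of lower, at z~8
a,b=onz(C,(180+61/2,70+66/2),9),onz(C,(180+322/2,70+66/2),9); v=a-b; print('foot yaw',np.degrees(np.arctan2(v[1],v[0])),np.degrees(np.arctan2(-v[1],-v[0])),(a+b)/2)
dt((443.9,-136.1,72),106.1)
```

```text
[ 385.35 -149.76   99.21] [ 390.23 -152.45   62.  ] tool err cm (dowel-hole) [ 3.72 -0.41  0.42] hole rel TCP in tool [-15.38   1.19 -56.85]
plate yaw y-axis -73.99144067417 106.00855932583002 57.81968830783142 mid rel [-15.32   1.01 -64.6 ]
foot yaw -73.96710747810803 106.03289252189198 [ 370.33 -158.19    9.  ]
t 12.97 pos [ 440.18  -135.131   83.407] yaw 106.05 q [ 0.281  0.324 -0.047  2.119  0.021  0.708  2.071] F [ 0.853 -0.149 -3.459] w 0.337
shift cm [ 1.137 -0.202  0.339]
twist [-0.001 -0.007 -0.005] world-goal shift in goal axes [ 1.141 -0.196  0.33 ]
```

play_rows(moves=[{"delta_pos":[0.5,-0.35,0.4],"twist":[0,-0.007,-0.005],"hand":0},{"delta_pos":[0,0,0],"twist":[0,0,0],"hand":0}])

```text
time_s: 13.22
tool_pos: [446.0, -137.6, 78.9]
tcp_rot: [-0.221, 1.558, 0.22]
ft_force: [-0.6, 0.7, -2.6]
width: 0.333
```

Run:
```python
from h import *
dt((444.2,-137,66),106.05)
w=manip.grab_frame('wrist'); cv2.imwrite('pics/a2.png',cv2.resize(w[115:185,235:325],(540,420),interpolation=cv2.INTER_CUBIC))
```

```text
t 13.22 pos [ 446.036 -137.597   78.886] yaw 106.07 q [ 0.281  0.335 -0.046  2.117  0.024  0.689  2.071] F [-0.595  0.725 -2.607] w 0.333
shift cm [ 1.288  0.109 -0.162]
twist [0.    0.002 0.001] world-goal shift in goal axes [ 1.289  0.108 -0.16 ]
```

View pics/a2.png

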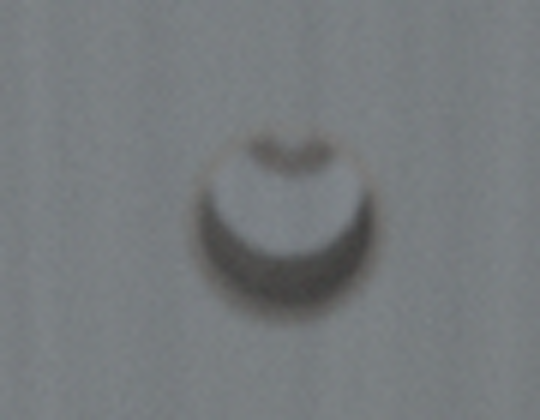

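Picture 10: the tip is at about (283.3,138.8) and the hole at (283,152.5), so the lateral fit is right. I check the fore-aft error.

Run:
```python
from h import *
np.set_printoptions(precision=2,suppress=True)
C=cam('wrist'); s=st(); zt=s['tool_pos'][2]; Rm=R.from_rotvec(s['tcp_rot']).as_matrix()
h=onz(C,(283,152.3),zt-6.2+22); d=onz(C,(283.3,138.8),62)
print((Rm.T@(d-h))/10)
dt((444.2,-137,66),106.05)
```

```text
[ 3.29  0.02 -0.12]
t 13.28 pos [ 446.097 -137.555   79.081] yaw 106.07 q [ 0.281  0.335 -0.046  2.117  0.024  0.689  2.071] F [ 0.542  0.126 -3.795] w 0.336
shift cm [ 1.308  0.107 -0.169]
twist [0.    0.002 0.001] world-goal shift in goal axes [ 1.308  0.106 -0.167]
```

play_rows(moves=[{"delta_pos":[0.4,0.03,-0.14],"twist":[0,0,0],"hand":0},{"delta_pos":[0.3,0,0],"twist":[0,0,0],"hand":0},{"delta_pos":[0,0,0],"twist":[0,0,0],"hand":0}])

```text
time_s: 13.65
tool_pos: [444.8, -137.8, 72.1]
tcp_rot: [-0.221, 1.557, 0.219]
ft_force: [0.5, 0.7, -4.2]
width: 0.332
```

```bash
python3 -c "
from h import *
dt((444.8,-137.5,62),106.05)"
```

```text
t 13.65 pos [ 444.829 -137.784   72.086] yaw 106.06 q [ 0.282  0.345 -0.046  2.124  0.025  0.67   2.071] F [ 0.469  0.69  -4.167] w 0.332
shift cm [1.009 0.03  0.002]
twist [0.    0.003 0.001] world-goal shift in goal axes [1.009 0.028 0.005]
```

play_rows(moves=[{"delta_pos":[0.3,0.02,0],"twist":[0,0.003,0],"hand":0},{"delta_pos":[0.3,0,0],"twist":[0,0,0],"hand":0}])

```text
time_s: 13.9
tool_pos: [445.1, -137.7, 66.0]
tcp_rot: [-0.221, 1.559, 0.219]
ft_force: [0.0, -0.2, -2.9]
width: 0.331
```

play_rows(moves=[{"delta_pos":[0.3,0,0],"twist":[0,0,0],"hand":0}])

```text
time_s: 14.02
tool_pos: [445.1, -137.6, 62.7]
tcp_rot: [-0.221, 1.559, 0.219]
ft_force: [0.8, 0.1, -2.9]
width: 0.333
```

play_rows(moves=[{"delta_pos":[0.3,0,0],"twist":[0,0,0],"hand":0}])

```text
time_s: 14.15
tool_pos: [444.7, -137.6, 59.4]
tcp_rot: [-0.221, 1.56, 0.219]
ft_force: [-0.9, -0.0, -1.9]
width: 0.331
```

play_rows(moves=[{"delta_pos":[0.3,0,0],"twist":[0,0,0],"hand":0},{"delta_pos":[0.3,0,0],"twist":[0,0,0],"hand":0}])

```text
time_s: 14.4
tool_pos: [444.6, -137.6, 52.9]
tcp_rot: [-0.221, 1.56, 0.219]
ft_force: [0.0, 0.1, -3.1]
width: 0.33
```

play_rows(moves=[{"delta_pos":[0.3,0,0],"twist":[0,0,0],"hand":0}])

```text
time_s: 14.52
tool_pos: [444.6, -137.7, 49.8]
tcp_rot: [-0.221, 1.56, 0.219]
ft_force: [-1.8, -0.0, 5.8]
width: 0.331
```

play_rows(moves=[{"delta_pos":[0.2,0,0],"twist":[0,0,0],"hand":0}])

```text
time_s: 14.65
tool_pos: [444.6, -137.6, 48.1]
tcp_rot: [-0.221, 1.561, 0.219]
ft_force: [-2.8, 0.9, 7.5]
width: 0.333
```

play_rows(moves=[{"delta_pos":[0.2,0,0],"twist":[0,0,0],"hand":0}])

```text
time_s: 14.78
tool_pos: [444.6, -137.6, 46.8]
tcp_rot: [-0.221, 1.561, 0.219]
ft_force: [-4.6, 0.4, 10.6]
width: 0.329
```

play_rows(moves=[{"delta_pos":[0.15,0,0],"twist":[0,0,0],"hand":0}], newtons=110)

```text
time_s: 14.9
tool_pos: [444.5, -137.7, 46.2]
tcp_rot: [-0.221, 1.561, 0.219]
ft_force: [-6.4, 1.9, 15.1]
width: 0.331
```

play_rows(moves=[{"delta_pos":[0.15,0,0],"twist":[0,0,0],"hand":0}])

```text
time_s: 15.02
tool_pos: [444.5, -137.7, 46.1]
tcp_rot: [-0.221, 1.561, 0.219]
ft_force: [-8.5, 2.3, 23.2]
width: 0.326
```

play_rows(moves=[{"delta_pos":[0.15,0,0],"twist":[0,0,0],"hand":0}])

```text
time_s: 15.15
tool_pos: [444.5, -137.7, 46.2]
tcp_rot: [-0.221, 1.561, 0.219]
ft_force: [-6.3, 1.9, 17.4]
width: 0.327
```

Run:
```python
from h import *
dt((444.6,-137.6,46),106.05)
s=manip.grab_frame('scene');cv2.imwrite('pics/e.png',cv2.resize(s[258:348,262:352],(540,540),interpolation=cv2.INTER_CUBIC))
dt((444.6,-137.6,46),106.05)
```

```text
t 15.15 pos [ 444.522 -137.665   46.151] yaw 106.05 q [ 0.277  0.395 -0.042  2.133  0.032  0.615  2.063] F [-6.316  1.902 17.376] w 0.327
shift cm [0.015 0.004 0.009]
twist [ 0.    -0.002  0.001] world-goal shift in goal axes [0.015 0.004 0.009]
t 15.2 pos [ 444.509 -137.663   46.154] yaw 106.06 q [ 0.277  0.395 -0.042  2.133  0.032  0.615  2.063] F [-7.124  1.336 17.597] w 0.329
shift cm [0.015 0.004 0.011]
twist [ 0.    -0.002  0.001] world-goal shift in goal axes [0.015 0.003 0.01 ]
```

View pics/e.png

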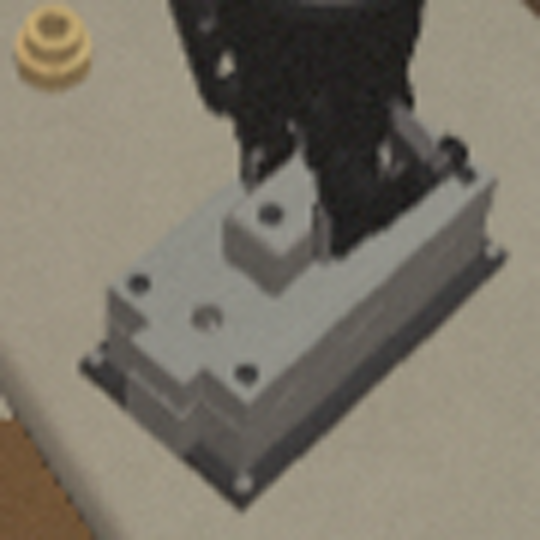

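Picture 11 shows the two faces meeting, nose over nose, with no visible gap. I add a bit more push for margin and let it settle.

play_rows(moves=[{"delta_pos":[0.22,0,0],"twist":[0,0,0],"hand":0}])

```text
time_s: 15.32
tool_pos: [444.5, -137.7, 46.1]
tcp_rot: [-0.221, 1.561, 0.219]
ft_force: [-11.6, 3.3, 32.1]
width: 0.33
```

Run:
```python
from h import *
for i in range(6):
    manip.grab_frame('top'); s=st(); print(round(s['time_s'],2),s['tool_pos'],s['ft_force'],round(s['width'],3))
if s['tool_pos'][2]<46.6 and 12<s['ft_force'][2]<38: print('finish',manip.finish_job())
```

```text
15.38 [ 444.53140523 -137.69419099   46.1413736 ] [-9.54267135  2.66124562 26.21293518] 0.328
15.43 [ 444.57033283 -137.6685858    46.15572287] [-9.8463363   3.16785323 25.60418749] 0.334
15.47 [ 444.51347509 -137.69184123   46.12918592] [-8.86766403  1.60793164 26.51207776] 0.334
15.53 [ 444.51392733 -137.7144954    46.1316142 ] [-10.62705135   2.35806265  24.88202924] 0.331
15.57 [ 444.49966365 -137.69448562   46.13178204] [-9.02153078  2.64030292 26.36083766] 0.33
15.62 [ 444.5311204  -137.71171173   46.15124441] [-10.23944813   2.42982461  25.33525938] 0.331
the job is handed in; nothing more can be done
finish None
```

The mould is closed, and I handed the job in at about 15.6 s with the gripper still holding it pressed shut.

- **Cores:** I pressed the near one first, then the far one, with the shut fingers until each hit its stop. Both stopped at the same reported height (20.8 and 20.9 mm) under roughly 18–34 N.
- **Upper half:** I gripped it by the rib, carried it past on the robot's side of the monitor, and lowered it nose over nose onto the dowels. There was no measurable side force on the way down.
- **Closing:** The ejector pins took load at the expected height. The upper half stopped 40 mm above where I picked it up, which is the height of the split face.
- **Last checks:** The push held at about 25–26 N, where about 10 N is needed to keep the mould shut. The height stayed at 46.1 mm and the grip did not slip. The last picture shows no gap between the faces.

**Disagreements:**
- The shut fingertips touched about 23 mm higher than the reported tool position implied, so I set heights from contact instead.
- The wrist and fixed cameras differed by about 2–3 mm, so I did the final alignment by sighting the thin dowel through its hole.

I did not touch the bushing, loupe or test disc, but I did not measure their positions again at the end.

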